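# Hook and snap the cover onto the gel tank

## Robot

A 6-joint arm with a two-finger parallel gripper is mounted at the origin on a cart in front of the work surface, level with it; the furniture and walls round the work are solid. World frame = base frame: x ahead of the robot, y to its left, z up, the work surface at z = 0. Lengths are in m, angles in degrees, forces in N, time in s.
With the tool pointing down it reaches from about 0.3 to 0.875 m from the base axis. Payload 6.4 kg.
Tool frame: the origin (TCP) lies on the centre line of the jaws, within the pads' length; the fingertips stand 11 mm ahead of it and the grasp point (between the pads) lies 8 mm behind it; z points along the fingers, y is the line along which they close (so a half turn about z gives the same grasp; the last joint's range is limited). The gripper opens to 85 mm and grips with 20 to 120 N. Pads are 22 mm wide; open, the fingers measure 114 mm over their backs; the gripper's body (76 mm by 85 mm) begins 54 mm behind the grasp point. The pads swing forward as they close: fully open they stand 13 mm farther back than shut.
Start: joints at [64.039, 10.359, 92.074, -0, 77.567, -11.82], TCP at [0.14, 0.558, 0.242] pointing down, gripper open.
Joint ranges: [-171.53, 171.53], [-51.25, 118.39], [17.06, 147.69], [-65.23, 245.23], [0, 150.52], [-178.68, 178.68]. Speed limits (degrees/s): [147.25, 147.25, 172.46, 180, 180, 180].

## Interface

Orientations are given as a 3x3 rotation matrix whose columns are the frame's x, y, z axes.
In Python, from bench import r gives the robot as it stands.
- The arm moves only by the shell command python3 -m inch 'ROWS' [OPENING]. ROWS is JSON, a list of rows, each an object of numbers: "tx", "ty", "tz": the shift along the tool's x, y, z in units of 0.03 m (1.0 is 0.03 m); "ax", "ay", "az": the turn, a rotation vector about the tool's x, y, z in units of 8 degrees (1.0 is 8 degrees). In form: [{"tx": .., "ty": .., "tz": .., "ax": .., "ay": .., "az": ..}, ...]. A call has 1 to 12 rows; each row shifts and turns the commanded pose from where the row before left it, along the tool's axes as they then stand; what a row does not reach is not made up. A row lasts 1/10 s, in which the tool goes at most 50 mm and 8.59 degrees, less where a joint would pass 70% of its speed; a pose out of reach is approached as far as the arm can. A call with a number of a shift or a turn outside -1 to 1 is refused whole. A call with a gripper value outside its range is refused whole. OPENING is the finger opening in mm, from 0 to 85.4, set as the call begins (- or left out, the last holds). The fingers move at their own pace and stop on an object; the grip force is fixed at half the most. Time passes only in rows, so rows that do not move let the fingers close. It gives the time, the measured TCP pose, the force, the opening and the grip force at its end, in the units of the state.
- r.get_obs(): the state, without advancing time (a new reading comes with each control period).
- r.read_camera(name): name is "scene" or "top" or "wrist"; returns the picture (480x640x3 uint8, red, green, blue); there is no depth.
- r.calibration(name): a dict with "camera_matrix" (3x3 intrinsics, pixels), "R" (3x3) and "t" (3): a world point X has camera coordinates R X + t; the wrist camera has in their place "mount" (4x4, takes a point from camera to tool coordinates, whose origin is the TCP and whose axes are the flange's). Camera axes: x right, y down, z forward; pixel columns grow to the right and rows downward; lengths in m; the calibration is good to about 2 mm. The wrist camera is an equidistant fisheye: a pixel r from the principal point sees the ray r / f radians off the axis. A picture is of the moment at which its call begins: read the wrist's pose just before it. calibration takes no time and is no camera call.
- r.hand_in(): hands the job in; it is judged then, once.
The state is a dict: "time_s": time; "joint_pos": joint angles; "joint_velocities": joint speeds; "effort": joint torques, N m; "tool_pos": TCP position; "tool_rot": TCP orientation; "contact_force": force on the tool from outside, world axes, zero at the start; "wrist_torque": the same for the moment, N m; "gripper_width": finger opening in m; "finger_force": force on a finger pad.
Only numpy, scipy, OpenCV 4.12 (cv2) and the standard library are available. Lean on these libraries where they do the work, as an engineer would, in place of code of your own. Each camera call takes 0.05 s, during which the arm holds its last target. There are 200 camera calls.

## Task

Close the gel tank with its cover: lift the cover by its grip bar and, with its front tilted up a little, hang its two rear hooks over the steel hinge rod at the back of the tank so that the front lip rests up on the spring catch; then press the front of the cover down until the catch snaps over the lip and the cover is fully home. Do not let up after the snap: the program finishes while the gripper is still pressing the shut cover down firmly (about 10 N or more). Leave the other things on the bench where they stand.

Things in the scene. Friction and masses are not known exactly. Their poses are not given: they have to be found in the camera images.
- tank: clear plastic gel tank, open on top, 120 (x) x 146 (y) x 60 mm, walls 5 mm, fixed to the bench, with a casting tray inside below the rim. Origin: centre of its underside; +x points to its back (hinge rod), -x to its front (catch), z up. The rim is at z = 60 mm. Black brackets carry the rod at y = +-58 to 64 mm; two lead sockets stick out 12 mm on the +y side.
- rod_mid (a point): middle of the polished, slippery steel hinge rod behind the tank: 8 mm thick, level along the tank's y, 132 mm long, free between the brackets. Axis at x = 77, z = 54 mm of the tank. Same axes as the tank.
- catch (a joint): spring catch, a black upright blade 32 mm wide in the middle of the tank's front, hinged low at x = -73, z = 16 mm. 0 rad = upright (its rest), grows as the nose is pushed outward (-x); the spring brings it back. About 0.03 to 0.05 at the moment before the snap.
- catch_nose (a point): tip of the catch's nose, pointing to the tank: at rest x = -62, z = 67 mm of the tank. The ledge under it is at z = 66.2; above the tip a ramp leans back 30 deg from vertical to x = -69 at z = 79, and a release tab reaches z = 90 mm.
- cover: grey cover with clear panes, 0.16 kg, lies upright on the bench (origin 18 mm up). Plate 133 (x) x 158 (y) x 5 mm, origin on its underside; +x to its rear hooks, -x to its front lip. Shut, its axes match the tank's, origin at (0, 0, 60) mm of the tank. Side skirts reach 11 mm, front skirts and hooks 18 mm below the plate; side skirts pass outside the tank walls, 3 to 5 mm clear each side.
- grip (a point): point to grasp: grip bar on top of the cover, 14 mm wide (y), 48 mm long (x), from 21 to 36 mm above the plate's underside; this point is at x = 3.5, y = 0, z = 28 mm of the cover, near its centre of mass. Same axes as the cover; the fingers close along its y.
- press_pad (a point): ribbed thumb pad on top of the cover's front, x = -44, y = 0, z = 5 mm of the cover: press here, straight down, with shut fingers. The catch gives at roughly 8 to 16 N here after about 4 mm; the force then drops to almost nothing as the front jumps down some 3 mm, and the cover then sits hard on the rim. The grip bar begins 23 mm behind it.
- front_lip (a point): top front edge of the cover's lip, x = -67, y = 0, z = 5 mm of the cover; lip 52 mm wide, 2.5 mm thick (its underside is 2.5 mm above the plate's). At z = 65 mm of the tank when home under the catch; about 7 to 11 mm higher when the cover is hooked and the lip rests on the catch's ramp (cover then tilted front up about 3 to 4 deg).
- hook_left (a point): where the rod's axis lies in the left (+y) rear hook when hooked: x = 77, y = 38, z = -6 mm of the cover. The hook is an upside-down U 16 mm wide (y), slot 13 mm for the 8 mm rod, 4 mm walls, mouth open downward and flared to about 21 mm at 18 mm below the plate.
- hook_right (a point): the same in the right hook: x = 77, y = -38, z = -6 mm of the cover.
- petri: shut petri dish, 59 mm wide, 15 mm high; stands on the bench; origin at the centre of its underside. Not to be disturbed.
- comb: clear gel comb lying flat, 32 x 90 x 8 mm; stands on the bench; origin at the centre of its underside. Not to be disturbed.
- beaker: small beaker, 55 mm wide, 70 mm high; stands on the bench; origin at the centre of its underside. Not to be disturbed.
- timer: bench timer, 60 x 64 x 20 mm; stands on the bench; origin at the centre of its underside. Not to be disturbed.
- bottle_large: white reagent bottle, 70 mm wide, 140 mm high; stands on the bench; origin at the centre of its underside. Not to be disturbed.
- bottle_small: white reagent bottle, 58 mm wide, 110 mm high; stands on the bench; origin at the centre of its underside. Not to be disturbed.

How it is judged:
By the outcome, as a careful person would: the job done as asked, in the order asked, and still so for the second after the job is handed in, while the arm keeps its last pose, push and grip.
It also fails if it takes over 54 s, if anything falls off the work surface, if the arm or the gripper's body presses on something with over 40 N, if the wrist force passes 120 N, or if a joint passes its speed limit or range.

## Working session

There is one attempt and no reset: what is moved stays moved. The work goes in short steps, Python scripts to look and compute and a shell command to move; the robot and the scene stay as the last step left them, time stands still between calls to the robot, and variables do not carry over. Pictures are saved under pics/ and viewed, at most 10 in all, crops included, and the job is handed in when it is done.

```bash
ls; mkdir -p pics; python3 - <<'E'
from bench import r
import cv2,numpy as np
o=r.get_obs();print(o)
for n in("scene","top"):
    im=r.read_camera(n);cv2.imwrite(f"pics/{n}0.png",im[:,:,::-1]);c=r.calibration(n);print(n,c)
im=r.read_camera("wrist");cv2.imwrite("pics/wrist0.png",im[:,:,::-1]);print(r.calibration("wrist"))
E
```

```text
pics
{'time_s': 0.0, 'joint_pos': array([ 6.40396250e+01,  1.04019106e+01,  9.21333886e+01, -3.25646828e-03,
        7.75669507e+01, -1.18202649e+01]), 'joint_velocities': array([-0.01945032,  0.03485486, -0.01189416, -0.0657814 ,  0.02845717,
       -0.01516723]), 'effort': array([ 5.69982949e-04, -4.44862747e+01, -3.51342201e+01, -2.22339818e-04,
        8.82768334e-03, -2.86411726e-06]), 'tool_pos': array([0.14022504, 0.55707397, 0.24136936]), 'tool_rot': array([[-9.69704122e-01,  2.44281357e-01, -7.31303133e-04],
       [ 2.44282253e-01,  9.69702804e-01, -1.62882134e-03],
       [ 3.11256011e-04, -1.75811915e-03, -9.99998406e-01]]), 'contact_force': array([-0.38175298, -0.74117931, -0.05829483]), 'wrist_torque': array([ 0.02983381,  0.01791658, -0.0549083 ]), 'finger_force': 0.0, 'gripper_width': 0.0855523144965485}
scene {'camera_matrix': array([[519.79477723,   0.        , 325.79011692],
       [  0.        , 519.79477723, 239.15774029],
       [  0.        ,   0.        ,   1.        ]]), 'R': array([[ 0.60221752, -0.79791422, -0.02582546],
       [-0.36797464, -0.24872649, -0
[... 352 characters left out ...]
03],
       [-9.85151522e-01,  3.16527688e-04, -1.71686864e-01],
       [ 1.71686153e-01, -1.60241150e-03, -9.85150393e-01]]), 't': array([0.00752695, 0.59333657, 1.18732817])}
{'camera_matrix': array([[371.64829954,   0.        , 313.47695246],
       [  0.        , 371.64829954, 231.76318664],
       [  0.        ,   0.        ,   1.        ]]), 'mount': array([[-2.06792362e-04, -9.53708436e-01, -3.00732733e-01,
         7.64988888e-02],
       [ 9.99999978e-01, -1.84777123e-04, -1.01647918e-04,
         2.11049392e-04],
       [ 4.13739475e-05, -3.00732747e-01,  9.53708453e-01,
        -1.32223853e-01],
       [ 0.00000000e+00,  0.00000000e+00,  0.00000000e+00,
         1.00000000e+00]])}
```

View pics/scene0.png

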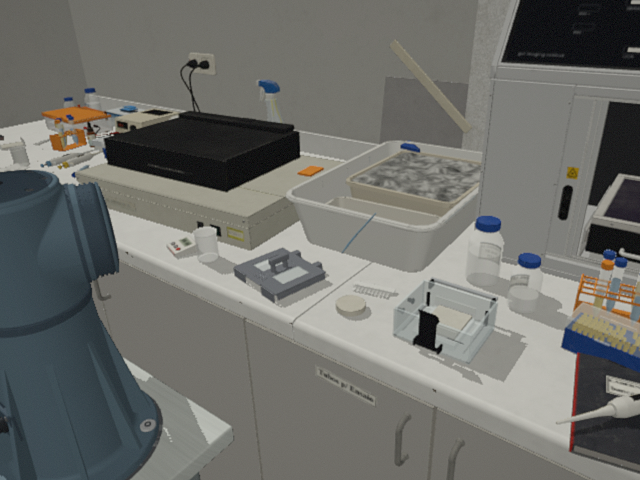

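View pics/top0.png

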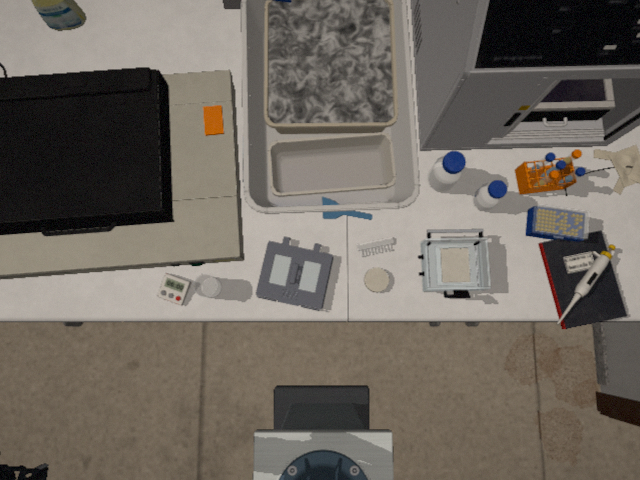

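The scene view shows the cover (280,272), the tank (445,325) with its catch at (428,330), and the petri dish and comb between them. In the top view the cover is at (295,273), hooks up (+x), yawed about -12°. The tank is at (457,263) with the catch at the bottom (458,293).

```bash
cat > h.py <<'E'
from bench import r
import numpy as np, cv2
from scipy.spatial.transform import Rotation as Ro
def ray(n,uv,o=None):
    c=r.calibration(n);K=np.array(c["camera_matrix"])
    x=(uv[0]-K[0,2])/K[0,0];y=(uv[1]-K[1,2])/K[1,1]
    if n=="wrist":
        t=np.hypot(x,y);s=np.sin(t)/t if t>0 else 1
        d=np.array([x*s,y*s,np.cos(t)]);M=np.array(c["mount"]);T=np.eye(4)
        T[:3,:3]=o["tool_rot"];T[:3,3]=o["tool_pos"];T=T@M
        return T[:3,3],T[:3,:3]@d
    R=np.array(c["R"]);t=np.array(c["t"]);return -R.T@t,R.T@np.array([x,y,1])
def onz(n,uv,z,o=None):
    p,d=ray(n,uv,o);return p+d*(z-p[2])/d[2]
def proj(X,o):  # wrist
    c=r.calibration("wrist");K=np.array(c["camera_matrix"]);M=np.array(c["mount"])
    T=np.eye(4);T[:3,:3]=o["tool_rot"];T[:3,3]=o["tool_pos"];T=T@M
    d=T[:3,:3].T@(np.array(X)-T[:3,3]);a=np.arctan2(np.hypot(d[0],d[1]),d[2]);q=d[:2]/np.hypot(d[0],d[1])*a
    return K[0,0]*q+K[:2,2]
def goal(p,yaw,pitch=0):
    """tool rotation: tool x=-(body x), y=body y, z=-z for body yaw deg; pitch>0 = front(-x) up"""
    return Ro.from_euler('ZY',[yaw,pitch],degrees=True).as_matrix()@np.diag([-1.,1,-1])
def units(p,Rg,o=None,n=None):
    o=o or r.get_obs();R=np.array(o["tool_rot"])
    d=R.T@(np.array(p)-o["tool_pos"])/0.03
    w=Ro.from_matrix(R.T@Rg).as_rotvec(degrees=True)/8
    print("shift units",d.round(3),"turn units",w.round(3))
E
python3 - <<'E'
from h import *
for q in[(269,240),(334,252),(324,310),(257,297)]:print('cover',onz("top",q,0.023))
for q in[(425,230),(488,230),(489,293),(422,293)]:print('tank',onz("top",q,0.06))
units([0.36,0.09,0.242],goal(0,-12))
E
```

```text
cover [0.59048309 0.12722931 0.023     ]
cover [ 0.56136514 -0.02847418  0.023     ]
cover [ 0.42406006 -0.00428456  0.023     ]
cover [0.45446737 0.15333268 0.023     ]
tank [ 0.60782705 -0.24017722  0.06      ]
tank [ 0.60778273 -0.38738554  0.06      ]
tank [ 0.46112681 -0.38152689  0.06      ]
tank [ 0.46120126 -0.228172    0.06      ]
shift units [-1.0907e+01 -1.3313e+01  1.0000e-03] turn units [-0.009 -0.002 -0.268]
```

```bash
python3 - <<'E'
from h import *
units([0.50,0.062,0.22],goal(0,-11))
E
```

```text
shift units [-15.66  -13.078   0.733] turn units [-0.009 -0.002 -0.393]
```

```bash
python3 -m inch '[{"tx":-0.5,"ty":-0.4,"az":-0.4},{"tx":-1,"ty":-0.84},{"tx":-1,"ty":-0.84},{"tx":-1,"ty":-0.84},{"tx":-1,"ty":-0.84},{"tx":-1,"ty":-0.84},{"tx":-1,"ty":-0.84},{"tx":-1,"ty":-0.84}]'
python3 -m inch '[{"tx":-1,"ty":-0.84},{"tx":-1,"ty":-0.84,"tz":0.2},{"tx":-1,"ty":-0.84,"tz":0.2},{"tx":-1,"ty":-0.84,"tz":0.2},{"tx":-1,"ty":-0.84,"tz":0.1},{"tx":-1,"ty":-0.84},{"tx":-1,"ty":-0.84},{"tx":-0.6,"ty":-0.5},{"tx":-0.3,"ty":-0.2},{},{}]'
python3 - <<'E'
from h import *
o=r.get_obs();im=r.read_camera("wrist");cv2.imwrite("pics/w1.png",im[:,:,::-1]);np.save("w1.npy",[o],allow_pickle=True)
print(o["tool_pos"],o["time_s"])
units([0.50,0.062,0.22],goal(0,-11))
E
```

```text
[0.14028692 0.55723536 0.24160445] 0.15
shift units [-15.66  -13.079   0.735] turn units [-0.008 -0.002 -0.393]$[0]: bad value
$[0]: bad value
```

View pics/w1.png

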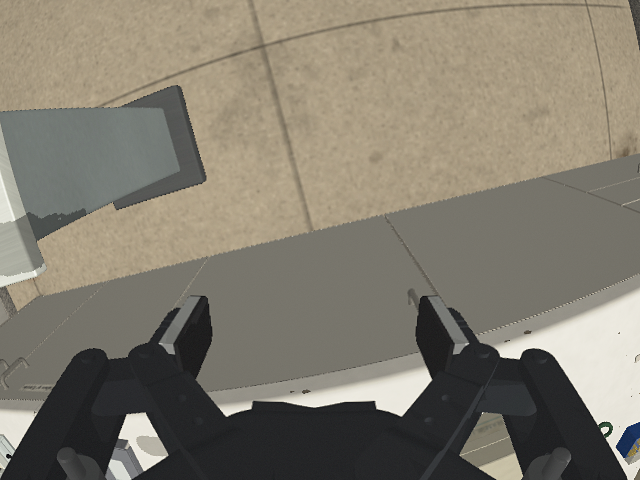

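The wrist picture shows that the arm didn't move, so the rows probably need all six keys. It also shows that the camera sees mostly the robot side (tool +x) of the gripper, so I'll stop with the TCP a little beyond the cover.

```bash
python3 -m inch '[{"tx":-0.5,"ty":-0.4,"tz":0,"ax":0,"ay":0,"az":-0.4},{"tx":-1,"ty":-0.77,"tz":0,"ax":0,"ay":0,"az":0},{"tx":-1,"ty":-0.77,"tz":0,"ax":0,"ay":0,"az":0},{"tx":-1,"ty":-0.77,"tz":0,"ax":0,"ay":0,"az":0},{"tx":-1,"ty":-0.77,"tz":0,"ax":0,"ay":0,"az":0},{"tx":-1,"ty":-0.77,"tz":0,"ax":0,"ay":0,"az":0},{"tx":-1,"ty":-0.77,"tz":0,"ax":0,"ay":0,"az":0},{"tx":-1,"ty":-0.77,"tz":0,"ax":0,"ay":0,"az":0},{"tx":-1,"ty":-0.77,"tz":0,"ax":0,"ay":0,"az":0}]'
python3 - <<'E'
from h import *
units([0.55,0.055,0.22],goal(0,-11))
E
```

```text
time_s: 1.1
tool_pos: [0.3534, 0.314, 0.2423]
tool_rot: [[-0.982, 0.19, 0.0], [0.19, 0.982, 0.0], [-0.0, 0.0, -1.0]]
contact_force: [0.2, -0.3, 0.7]
gripper_width: 0.0853
finger_force: 0.0
shift units [-8.073 -7.234  0.743] turn units [0.001 0.001 0.008]
```

```bash
python3 -m inch '[{"tx":-1,"ty":-0.9,"tz":0,"ax":0,"ay":0,"az":0},{"tx":-1,"ty":-0.9,"tz":0.1,"ax":0,"ay":0,"az":0},{"tx":-1,"ty":-0.9,"tz":0.1,"ax":0,"ay":0,"az":0},{"tx":-1,"ty":-0.9,"tz":0.1,"ax":0,"ay":0,"az":0},{"tx":-1,"ty":-0.9,"tz":0.1,"ax":0,"ay":0,"az":0},{"tx":-1,"ty":-0.9,"tz":0.1,"ax":0,"ay":0,"az":0},{"tx":-1,"ty":-0.9,"tz":0.2,"ax":0,"ay":0,"az":0},{"tx":-0.7,"ty":-0.6,"tz":0,"ax":0,"ay":0,"az":0},{"tx":-0.3,"ty":-0.2,"tz":0,"ax":0,"ay":0,"az":0},{"tx":0,"ty":0,"tz":0,"ax":0,"ay":0,"az":0},{"tx":0,"ty":0,"tz":0,"ax":0,"ay":0,"az":0}]'
python3 - <<'E'
from h import *
o=r.get_obs();im=r.read_camera("wrist");cv2.imwrite("pics/w2.png",im[:,:,::-1]);np.save("w2.npy",[o],allow_pickle=True)
print(o["tool_pos"],o["time_s"])
E
```

```text
time_s: 2.2
tool_pos: [0.5472, 0.0614, 0.2211]
tool_rot: [[-0.982, 0.189, -0.001], [0.189, 0.982, 0.001], [0.001, 0.0, -1.0]]
contact_force: [-0.3, -0.7, -0.1]
gripper_width: 0.0853
finger_force: 0.0
[0.54721808 0.06144504 0.22109023] 2.2
```

View pics/w2.png

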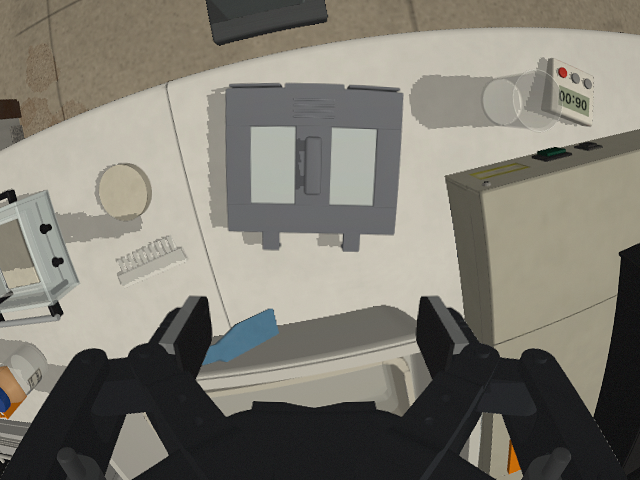

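The wrist view shows the cover with plate corners near (227,88), (402,93), (396,235) and (229,232). The hooks are at (271,241) and (350,243) and the grip bar at (313,165). The tank is partly visible at the left.

```bash
python3 - <<'E'
from h import *
o=np.load("w2.npy",allow_pickle=True)[0];im=cv2.imread("pics/w2.png")
g=im.astype(int);hsv=cv2.cvtColor(im,cv2.COLOR_BGR2HSV)
m=((hsv[...,1]>25)&(hsv[...,0]>100)&(hsv[...,0]<135)&(hsv[...,2]<150)).astype(np.uint8)*255
m=cv2.morphologyEx(m,cv2.MORPH_OPEN,np.ones((3,3)))
n,l,s,c=cv2.connectedComponentsWithStats(m);k=l[165,240];print(s[k])
cs,h=cv2.findContours((l==k).astype(np.uint8),cv2.RETR_CCOMP,cv2.CHAIN_APPROX_NONE)
for q,hh in zip(cs,h[0]):
    if cv2.contourArea(q)<800:continue
    P=np.array([onz("wrist",x[0],0.023,o)[:2] for x in q],np.float32)
    rc=cv2.minAreaRect(P*1000);print("hole" if hh[3]>=0 else "outer",cv2.boundingRect(q),rc)
for q in[(227,88),(402,93),(396,235),(229,232)]:print(onz("wrist",q,0.023,o))
for q in[(305,137),(321,137),(321,194),(305,194)]:print('bar',onz("wrist",q,0.054,o))
v=im.copy();v[l==k]=(0,255,0)
a=cv2.resize(im[75:260,210:420],None,fx=3.5,fy=3.0,interpolation=cv2.INTER_CUBIC)
cv2.imwrite("pics/c2.png",a)
E
```

```text
[     0      0    640    480 306633]
outer (0, 0, 640, 480) ((765.2066650390625, 74.1922607421875), (1648.2896728515625, 967.809814453125), 77.6071548461914)
[0.42874664 0.00660896 0.023     ]
[0.46250733 0.1579826  0.023     ]
[0.59228116 0.13284081 0.023     ]
[ 0.55926406 -0.02224015  0.023     ]
bar [0.48555846 0.06669324 0.054     ]
bar [0.48798291 0.07922831 0.054     ]
bar [0.53392613 0.07053105 0.054     ]
bar [0.53143227 0.05763159 0.054     ]
```

View pics/c2.png

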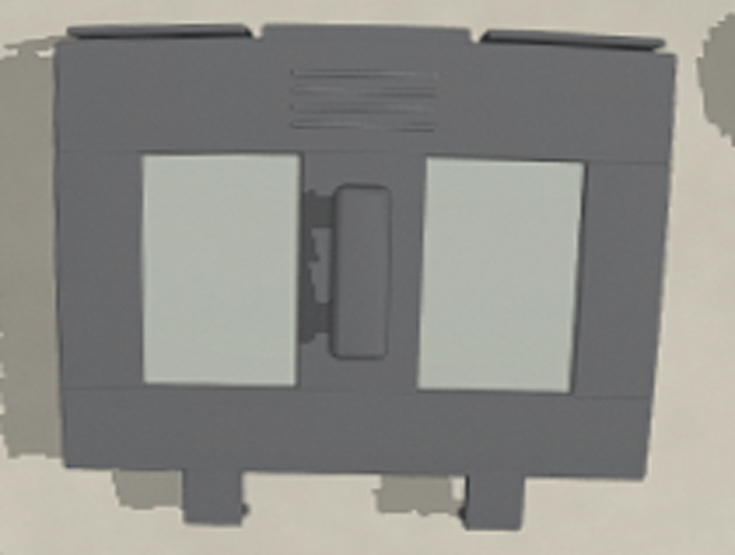

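```bash
python3 - <<'E'
from h import *
units([0.585,-0.312,0.222],goal(0,-1))
E
```

```text
shift units [ -3.594 -11.996  -0.034] turn units [ 0.003 -0.005 -1.235]
```

```bash
python3 -m inch '[{"tx":-0.2,"ty":-0.6,"tz":0,"ax":0,"ay":0,"az":0},{"tx":-0.3,"ty":-1,"tz":0,"ax":0,"ay":0,"az":0},{"tx":-0.3,"ty":-1,"tz":0,"ax":0,"ay":0,"az":0},{"tx":-0.3,"ty":-1,"tz":0,"ax":0,"ay":0,"az":0},{"tx":-0.3,"ty":-1,"tz":0,"ax":0,"ay":0,"az":0},{"tx":-0.3,"ty":-1,"tz":0,"ax":0,"ay":0,"az":0},{"tx":-0.3,"ty":-1,"tz":0,"ax":0,"ay":0,"az":0},{"tx":-0.3,"ty":-1,"tz":0,"ax":0,"ay":0,"az":0},{"tx":-0.3,"ty":-1,"tz":0,"ax":0,"ay":0,"az":0},{"tx":-0.3,"ty":-1,"tz":0,"ax":0,"ay":0,"az":0},{"tx":-0.3,"ty":-1,"tz":0,"ax":0,"ay":0,"az":0},{"tx":-0.3,"ty":-1,"tz":0,"ax":0,"ay":0,"az":0}]'
python3 -m inch '[{"tx":-0.1,"ty":-0.4,"tz":0,"ax":0,"ay":0,"az":-0.6},{"tx":0,"ty":0,"tz":0,"ax":0,"ay":0,"az":-0.6},{"tx":0,"ty":0,"tz":0,"ax":0,"ay":0,"az":0},{"tx":0,"ty":0,"tz":0,"ax":0,"ay":0,"az":0}]'
python3 - <<'E'
from h import *
o=r.get_obs();im=r.read_camera("wrist");cv2.imwrite("pics/w3.png",im[:,:,::-1]);np.save("w3.npy",[o],allow_pickle=True)
print(o["tool_pos"],o["time_s"])
y0,x0=20,150
cv2.imwrite("pics/c3.png",cv2.resize(im[40:320,140:500,::-1],None,fx=2.1,fy=2.1,interpolation=cv2.INTER_CUBIC))
E
```

```text
time_s: 3.45
tool_pos: [0.5852, -0.3003, 0.2216]
tool_rot: [[-0.982, 0.188, 0.0], [0.188, 0.982, 0.0], [-0.0, 0.0, -1.0]]
contact_force: [0.9, -1.2, 0.1]
gripper_width: 0.0854
finger_force: 0.0
time_s: 3.85
tool_pos: [0.5858, -0.3119, 0.2214]
tool_rot: [[-1.0, 0.024, -0.0], [0.024, 1.0, 0.0], [0.0, 0.0, -1.0]]
contact_force: [-0.0, -0.1, -0.4]
gripper_width: 0.0854
finger_force: 0.0
[ 0.58580315 -0.31188836  0.22143773] 3.85
```

View pics/c3.png

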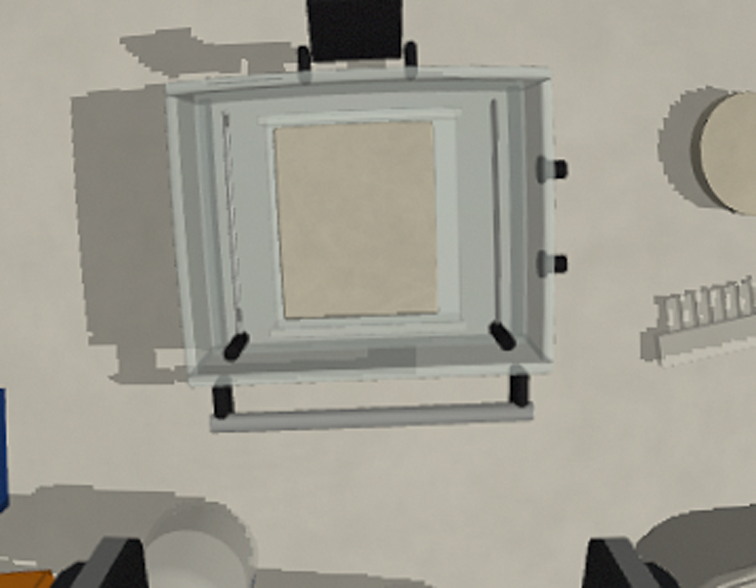

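The crop (offset (140,40), scale 2.1) shows the tank's rim corners at (167,83), (549,68), (552,375) and (190,385). The rod runs from (211,424) to (533,411) and the catch is at (355,60).

```bash
python3 - <<'E'
from h import *
o=np.load("w3.npy",allow_pickle=True)[0]
f=lambda q:(q[0]/2.1+140,q[1]/2.1+40)
P=lambda q,z:onz("wrist",f(q),z,o)
A=[P(q,.06) for q in[(167,83),(549,68),(552,375),(190,385)]]
B=[P(q,.054) for q in[(211,424),(533,411)]]
for p in A+B:print(p.round(4))
yaw=lambda d:np.degrees(np.arctan2(-d[0],d[1]))
print("yaws",yaw(A[1]-A[0]),yaw(A[2]-A[3]),yaw(B[1]-B[0]),"sides",[np.degrees(np.arctan2(d[1],d[0])) for d in(A[3]-A[0],A[2]-A[1])],"len",np.linalg.norm(B[1]-B[0]),np.linalg.norm(A[1]-A[0]),np.linalg.norm(A[3]-A[0]))
m=sum(B)/2;c=sum(A)/4;print("rod mid",m,"rimcentre",c,np.linalg.norm(m-c))
E
```

```text
[ 0.4743 -0.3832  0.06  ]
[ 0.4723 -0.2398  0.06  ]
[ 0.5922 -0.2372  0.06  ]
[ 0.5928 -0.3814  0.06  ]
[ 0.6115 -0.3755  0.054 ]
[ 0.6091 -0.2431  0.054 ]
yaws 0.8096109833034073 0.2614706545284962 1.037969950041881 sides [np.float64(0.8544589617937188), np.float64(1.262255038242323)] len 0.13244047400308528 0.14333268415159175 0.1185633919423909
rod mid [ 0.6102687  -0.30928068  0.054     ] rimcentre [ 0.5328979  -0.31039758  0.06      ] 0.07761114070511634
```

```bash
python3 - <<'E'
from h import *
units([0.5097,0.0685,0.11],goal(0,-11.8))
E
```

```text
shift units [ 2.838 12.618  3.717] turn units [ 1.000e-03 -0.000e+00  1.304e+00]
```

```bash
python3 -m inch '[{"tx":0.1,"ty":0.6,"tz":0,"ax":0,"ay":0,"az":0},{"tx":0.2,"ty":1,"tz":0,"ax":0,"ay":0,"az":0},{"tx":0.2,"ty":1,"tz":0,"ax":0,"ay":0,"az":0},{"tx":0.2,"ty":1,"tz":0,"ax":0,"ay":0,"az":0},{"tx":0.2,"ty":1,"tz":0,"ax":0,"ay":0,"az":0},{"tx":0.2,"ty":1,"tz":0,"ax":0,"ay":0,"az":0},{"tx":0.2,"ty":1,"tz":0.5,"ax":0,"ay":0,"az":0},{"tx":0.2,"ty":1,"tz":0.5,"ax":0,"ay":0,"az":0},{"tx":0.2,"ty":1,"tz":0.5,"ax":0,"ay":0,"az":0},{"tx":0.2,"ty":1,"tz":0.5,"ax":0,"ay":0,"az":0},{"tx":0.3,"ty":1,"tz":0.5,"ax":0,"ay":0,"az":0},{"tx":0.3,"ty":1,"tz":0.5,"ax":0,"ay":0,"az":0}]'
python3 -m inch '[{"tx":0.3,"ty":1,"tz":0.4,"ax":0,"ay":0,"az":0.4},{"tx":0,"ty":0,"tz":0.3,"ax":0,"ay":0,"az":0.9},{"tx":0,"ty":0,"tz":0,"ax":0,"ay":0,"az":0},{"tx":0,"ty":0,"tz":0,"ax":0,"ay":0,"az":0}]'
python3 - <<'E'
from h import *
units([0.5097,0.0685,0.038],goal(0,-11.8))
E
```

```text
time_s: 5.1
tool_pos: [0.5181, 0.0382, 0.1311]
tool_rot: [[-1.0, 0.024, 0.001], [0.024, 1.0, -0.0], [-0.001, -0.0, -1.0]]
contact_force: [0.2, 0.3, 0.6]
gripper_width: 0.0849
finger_force: 0.0
time_s: 5.5
tool_pos: [0.5106, 0.0668, 0.1108]
tool_rot: [[-0.98, 0.2, 0.001], [0.2, 0.98, -0.0], [-0.001, -0.0, -1.0]]
contact_force: [-0.1, -0.6, 0.5]
gripper_width: 0.0857
finger_force: 0.0
shift units [0.041 0.049 2.425] turn units [-0.     0.004  0.03 ]
```

```bash
python3 -m inch '[{"tx":0.04,"ty":0.05,"tz":0.6,"ax":0,"ay":0,"az":0.03},{"tx":0,"ty":0,"tz":0.8,"ax":0,"ay":0,"az":0},{"tx":0,"ty":0,"tz":0.6,"ax":0,"ay":0,"az":0},{"tx":0,"ty":0,"tz":0.4,"ax":0,"ay":0,"az":0},{"tx":0,"ty":0,"tz":0,"ax":0,"ay":0,"az":0},{"tx":0,"ty":0,"tz":0,"ax":0,"ay":0,"az":0}]'
python3 -m inch '[{"tx":0,"ty":0,"tz":0,"ax":0,"ay":0,"az":0},{"tx":0,"ty":0,"tz":0,"ax":0,"ay":0,"az":0},{"tx":0,"ty":0,"tz":0,"ax":0,"ay":0,"az":0},{"tx":0,"ty":0,"tz":0,"ax":0,"ay":0,"az":0},{"tx":0,"ty":0,"tz":0,"ax":0,"ay":0,"az":0},{"tx":0,"ty":0,"tz":0,"ax":0,"ay":0,"az":0},{"tx":0,"ty":0,"tz":0,"ax":0,"ay":0,"az":0},{"tx":0,"ty":0,"tz":0,"ax":0,"ay":0,"az":0}]' 0
```

```text
time_s: 6.1
tool_pos: [0.5102, 0.0679, 0.039]
tool_rot: [[-0.978, 0.207, 0.001], [0.207, 0.978, -0.0], [-0.001, 0.0, -1.0]]
contact_force: [0.0, -0.3, 0.8]
gripper_width: 0.0852
finger_force: 0.0
time_s: 6.9
tool_pos: [0.5098, 0.0683, 0.0386]
tool_rot: [[-0.978, 0.208, 0.001], [0.208, 0.978, 0.0], [-0.0, 0.0, -1.0]]
contact_force: [-0.7, 1.0, 5.0]
gripper_width: 0.0132
finger_force: 58.7
```

```bash
python3 -m inch '[{"tx":0,"ty":0,"tz":-0.3,"ax":0,"ay":0,"az":0},{"tx":0,"ty":0,"tz":-0.7,"ax":0,"ay":0,"az":0},{"tx":0,"ty":0,"tz":-1,"ax":0,"ay":0,"az":0},{"tx":0,"ty":0,"tz":-1,"ax":0,"ay":0,"az":0},{"tx":0,"ty":0,"tz":-1,"ax":0,"ay":0,"az":0},{"tx":0,"ty":0,"tz":-1,"ax":0,"ay":0,"az":0},{"tx":0,"ty":0,"tz":-0.5,"ax":0,"ay":0,"az":0},{"tx":0,"ty":0,"tz":0,"ax":0,"ay":0,"az":0},{"tx":0,"ty":0,"tz":0,"ax":0,"ay":0,"az":0}]'
python3 - <<'E'
from h import *
o=r.get_obs();im=r.read_camera("wrist");cv2.imwrite("pics/w4.png",im[:,:,::-1]);np.save("w4.npy",[o],allow_pickle=True)
rod=np.array([.6103,-.3093,.054])
for th,up in((0,.09),(7,.03),(7,0)):
    Rc=Ro.from_euler('ZY',[.9,th],degrees=True).as_matrix()
    t=rod+[0,0,up]+Rc@(np.array([.0035,0,.0206])-[.077,0,-.006]);print(th,up,t);units(t,goal(0,.9,th),o)
E
```

```text
time_s: 7.8
tool_pos: [0.509, 0.0683, 0.2027]
tool_rot: [[-0.978, 0.208, -0.001], [0.208, 0.978, 0.0], [0.001, -0.0, -1.0]]
contact_force: [-0.3, 0.3, -2.1]
gripper_width: 0.0129
finger_force: 58.7
0 0.09 [ 0.53680907 -0.31045449  0.1706    ]
shift units [ -3.527 -12.156   1.07 ] turn units [-1.00e-03 -5.00e-03 -1.61e+00]
7 0.03 [ 0.54059818 -0.31039496  0.11935912]
shift units [ -3.652 -12.128   2.777] turn units [ 0.098  0.866 -1.608]
7 0 [ 0.54059818 -0.31039496  0.08935912]
shift units [ -3.653 -12.128   3.777] turn units [ 0.098  0.866 -1.608]
```

View pics/w4.png

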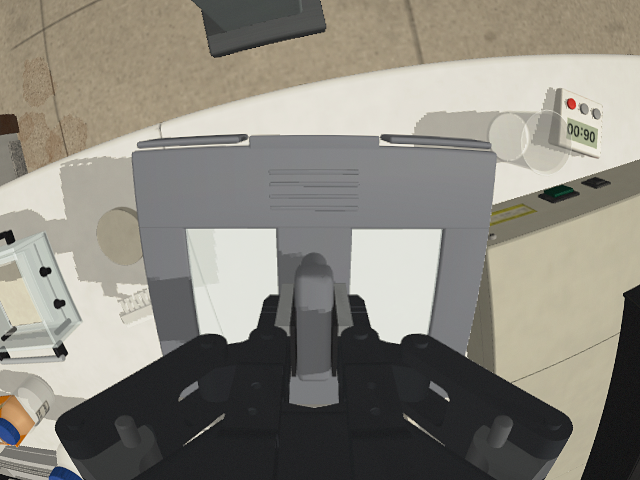

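The cover hangs level and symmetric in the gripper. Its lip edge runs from (249,136) to (379,136), and the plate corners are at (133,152) and (495,153). I'll check these in the tool frame.

```bash
python3 - <<'E'
from h import *
o={"tool_rot":np.eye(3),"tool_pos":np.zeros(3)}
for n,q in dict(lipL=(249,136),lipR=(379,136),cL=(133,152),cR=(495,153)).items():
    print(n,onz("wrist",q,.0156,o)*1000)
E
```

```text
lipL [ 69.81049736 -25.44788351  15.6       ]
lipR [69.81259734 26.25154431 15.6       ]
cL [ 65.78407718 -77.25875164  15.6       ]
cR [65.35375483 78.19399099 15.6       ]
```

```bash
python3 -m inch '[{"tx":-0.2,"ty":-0.5,"tz":0,"ax":0,"ay":0,"az":0},{"tx":-0.3,"ty":-0.9,"tz":0,"ax":0,"ay":0,"az":-0.1},{"tx":-0.3,"ty":-1,"tz":0,"ax":0,"ay":0,"az":-0.1},{"tx":-0.3,"ty":-1,"tz":0,"ax":0,"ay":0,"az":-0.1},{"tx":-0.3,"ty":-1,"tz":0,"ax":0,"ay":0,"az":-0.1},{"tx":-0.3,"ty":-1,"tz":0,"ax":0,"ay":0,"az":-0.1},{"tx":-0.2,"ty":-1,"tz":0,"ax":0,"ay":0,"az":-0.1},{"tx":-0.2,"ty":-1,"tz":0,"ax":0,"ay":0,"az":-0.2},{"tx":-0.1,"ty":-1,"tz":0,"ax":0,"ay":0,"az":-0.2},{"tx":0,"ty":-1,"tz":0,"ax":0,"ay":0,"az":-0.2},{"tx":0,"ty":-1,"tz":0,"ax":0,"ay":0,"az":-0.2},{"tx":0,"ty":-1,"tz":0,"ax":0,"ay":0,"az":-0.2}]'
cat >> h.py <<'E'
def plan(th,up,dx=0,dy=0,yaw=.9):
    rod=np.array([.6103+dx,-.3093+dy,.054])
    Rc=Ro.from_euler('ZY',[yaw,th],degrees=True).as_matrix()
    t=rod+[0,0,up]+Rc@(np.array([.003,0,.0206])-[.077,0,-.006]);print(th,up,t);units(t,goal(0,yaw,th))
E
python3 -c "
from h import *
plan(0,.1);plan(7,.03)"
```

```text
time_s: 9.05
tool_pos: [0.5293, -0.282, 0.2009]
tool_rot: [[-1.0, -0.015, -0.003], [-0.015, 1.0, 0.003], [0.003, 0.003, -1.0]]
contact_force: [0.3, 0.2, -1.8]
gripper_width: 0.0129
finger_force: 58.7
0 0.1 [ 0.53630913 -0.31046234  0.1806    ]
shift units [-0.223 -0.954  0.673] turn units [ 0.018 -0.022 -0.003]
7 0.03 [ 0.54010197 -0.31040276  0.11942006]
shift units [-0.355 -0.959  2.712] turn units [ 0.019  0.853 -0.002]
```

```bash
python3 -m inch '[{"tx":0,"ty":0,"tz":0,"ax":0,"ay":0.43,"az":0},{"tx":0,"ty":0,"tz":0,"ax":0,"ay":0.43,"az":0},{"tx":0,"ty":0,"tz":0,"ax":0,"ay":0,"az":0},{"tx":0,"ty":0,"tz":0,"ax":0,"ay":0,"az":0},{"tx":0,"ty":0,"tz":0,"ax":0,"ay":0,"az":0}]'
python3 -c "
from h import *
plan(7,.03)"
```

```text
time_s: 9.55
tool_pos: [0.53, -0.2809, 0.2023]
tool_rot: [[-0.993, -0.015, -0.12], [-0.015, 1.0, -0.001], [0.12, 0.001, -0.993]]
contact_force: [-0.0, 0.3, -2.5]
gripper_width: 0.0131
finger_force: 58.8
7 0.03 [ 0.54010197 -0.31040276  0.11942006]
shift units [-0.652 -0.991  2.704] turn units [ 0.009  0.013 -0.007]
```

```bash
python3 -m inch '[{"tx":-0.3,"ty":-0.5,"tz":0.2,"ax":0,"ay":0,"az":0},{"tx":-0.3,"ty":-0.5,"tz":0.6,"ax":0,"ay":0,"az":0},{"tx":-0.05,"ty":0,"tz":0.7,"ax":0,"ay":0,"az":0},{"tx":0,"ty":0,"tz":0.6,"ax":0,"ay":0,"az":0},{"tx":0,"ty":0,"tz":0.4,"ax":0,"ay":0,"az":0},{"tx":0,"ty":0,"tz":0.2,"ax":0,"ay":0,"az":0},{"tx":0,"ty":0,"tz":0,"ax":0,"ay":0,"az":0},{"tx":0,"ty":0,"tz":0,"ax":0,"ay":0,"az":0},{"tx":0,"ty":0,"tz":0,"ax":0,"ay":0,"az":0}]'
python3 - <<'E'
from h import *
plan(7,.03);plan(7,0)
a=r.read_camera("scene");b=r.read_camera("wrist")
A=cv2.resize(a[240:370,370:530],(640,520),interpolation=cv2.INTER_CUBIC)
cv2.imwrite("pics/s5.png",A[:,:,::-1]);cv2.imwrite("pics/w5.png",b[:,:,::-1])
E
```

```text
time_s: 10.45
tool_pos: [0.5413, -0.3118, 0.1218]
tool_rot: [[-0.993, -0.014, -0.118], [-0.014, 1.0, -0.003], [0.118, -0.001, -0.993]]
contact_force: [0.3, -0.1, -2.3]
gripper_width: 0.013
finger_force: 58.9
7 0.03 [ 0.54010197 -0.31040276  0.11942006]
shift units [0.028 0.047 0.084] turn units [-0.009  0.027 -0.01 ]
7 0 [ 0.54010197 -0.31040276  0.08942006]
shift units [-0.09   0.048  1.077] turn units [-0.009  0.027 -0.01 ]
```

View pics/s5.png

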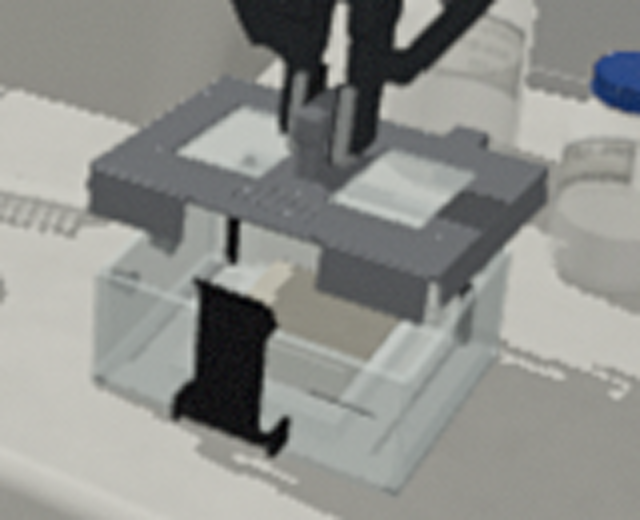

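The cover is held above the tank, front up, with the front-skirt gap lined up with the catch. Descending now in small steps.

```bash
python3 -m inch '[{"tx":0.0,"ty":0.05,"tz":0.2,"ax":0,"ay":0.03,"az":0},{"tx":-0.02,"ty":0,"tz":0.2,"ax":0,"ay":0,"az":0},{"tx":-0.03,"ty":0,"tz":0.2,"ax":0,"ay":0,"az":0},{"tx":-0.03,"ty":0,"tz":0.2,"ax":0,"ay":0,"az":0},{"tx":0,"ty":0,"tz":0,"ax":0,"ay":0,"az":0},{"tx":0,"ty":0,"tz":0,"ax":0,"ay":0,"az":0}]'
python3 -c "
from h import *
plan(7,0)"
```

```text
time_s: 11.15
tool_pos: [0.5398, -0.3097, 0.096]
tool_rot: [[-0.992, -0.014, -0.125], [-0.014, 1.0, -0.001], [0.125, 0.0, -0.992]]
contact_force: [0.2, 0.4, -1.8]
gripper_width: 0.0127
finger_force: 58.9
7 0 [ 0.54010197 -0.31040276  0.08942006]
shift units [-0.036 -0.023  0.217] turn units [ 0.005 -0.019 -0.01 ]
```

```bash
python3 -m inch '[{"tx":-0.02,"ty":-0.02,"tz":0.1,"ax":0,"ay":0,"az":0},{"tx":-0.02,"ty":0,"tz":0.08,"ax":0,"ay":0,"az":0},{"tx":0,"ty":0,"tz":0,"ax":0,"ay":0,"az":0},{"tx":0,"ty":0,"tz":0,"ax":0,"ay":0,"az":0}]'
python3 -c "
from h import *
plan(7,0)"
```

```text
time_s: 11.55
tool_pos: [0.5405, -0.3104, 0.0908]
tool_rot: [[-0.992, -0.014, -0.124], [-0.014, 1.0, -0.002], [0.124, 0.0, -0.992]]
contact_force: [1.3, 0.1, -1.6]
gripper_width: 0.013
finger_force: 58.9
7 0 [ 0.54010197 -0.31040276  0.08942006]
shift units [ 0.007 -0.001  0.049] turn units [ 0.002 -0.016 -0.01 ]
```

```bash
python3 -m inch '[{"tx":0,"ty":0,"tz":0.05,"ax":0,"ay":0,"az":0},{"tx":0,"ty":0,"tz":0,"ax":0,"ay":0,"az":0},{"tx":0,"ty":0,"tz":0,"ax":0,"ay":0,"az":0}]'
python3 -m inch '[{"tx":0,"ty":0,"tz":0.04,"ax":0,"ay":0,"az":0},{"tx":0,"ty":0,"tz":0,"ax":0,"ay":0,"az":0},{"tx":0,"ty":0,"tz":0,"ax":0,"ay":0,"az":0}]'
python3 -c "
from h import *
plan(7,0);plan(4,0)"
```

```text
time_s: 11.85
tool_pos: [0.5403, -0.3104, 0.0894]
tool_rot: [[-0.992, -0.014, -0.124], [-0.014, 1.0, -0.002], [0.124, 0.0, -0.992]]
contact_force: [0.7, 0.3, -2.3]
gripper_width: 0.0131
finger_force: 58.9
time_s: 12.15
tool_pos: [0.5404, -0.3106, 0.0886]
tool_rot: [[-0.992, -0.014, -0.123], [-0.014, 1.0, -0.002], [0.123, -0.0, -0.992]]
contact_force: [0.6, 0.3, -0.6]
gripper_width: 0.013
finger_force: 59.2
7 0 [ 0.54010197 -0.31040276  0.08942006]
shift units [ 0.015  0.006 -0.025] turn units [-0.002 -0.011 -0.01 ]
4 0 [ 0.53834466 -0.31043036  0.08569718]
shift units [0.057 0.006 0.105] turn units [-0.002 -0.386 -0.01 ]
```

```bash
python3 -m inch '[{"tx":0.02,"ty":0,"tz":0.04,"ax":0,"ay":-0.12,"az":0},{"tx":0.02,"ty":0,"tz":0.04,"ax":0,"ay":-0.12,"az":0},{"tx":0.01,"ty":0,"tz":0.03,"ax":0,"ay":-0.08,"az":0},{"tx":0,"ty":0,"tz":0,"ax":0,"ay":0,"az":0},{"tx":0,"ty":0,"tz":0,"ax":0,"ay":0,"az":0}]'
python3 - <<'E'
from h import *
plan(4,0);print(r.get_obs()["wrist_torque"])
a=r.read_camera("scene")
A=cv2.resize(a[240:370,370:530],(640,520),interpolation=cv2.INTER_CUBIC)
cv2.imwrite("pics/s6.png",A[:,:,::-1])
E
```

```text
time_s: 12.65
tool_pos: [0.5384, -0.3106, 0.0854]
tool_rot: [[-0.997, -0.014, -0.079], [-0.014, 1.0, -0.001], [0.079, -0.0, -0.997]]
contact_force: [0.7, -1.1, 2.0]
gripper_width: 0.013
finger_force: 59.3
4 0 [ 0.53834466 -0.31043036  0.08569718]
shift units [ 0.001  0.006 -0.009] turn units [-0.001 -0.067 -0.012]
[ 0.02364381 -0.35230903 -0.02966554]
```

View pics/s6.png

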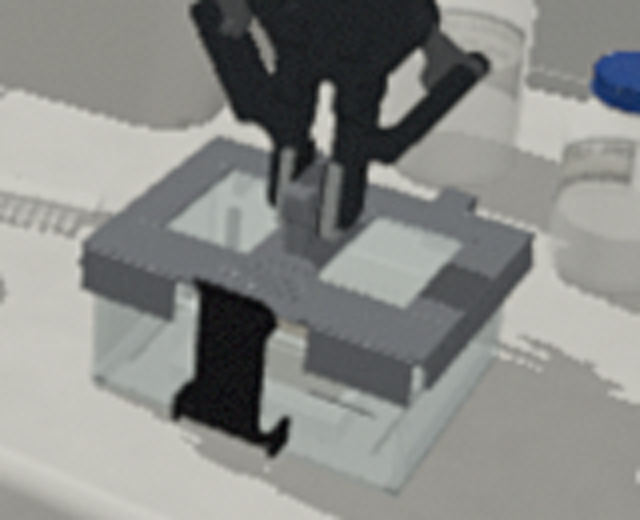

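The cover sits over the rod, tilted about 4.5°, with the lip behind and above the catch. I'll lower it a touch more, let go, and raise the hand.

```bash
python3 -m inch '[{"tx":0.01,"ty":0,"tz":0.015,"ax":0,"ay":-0.05,"az":0},{"tx":0,"ty":0,"tz":0,"ax":0,"ay":0,"az":0},{"tx":0,"ty":0,"tz":0,"ax":0,"ay":0,"az":0}]'
python3 -m inch '[{"tx":0,"ty":0,"tz":0,"ax":0,"ay":0,"az":0},{"tx":0,"ty":0,"tz":0,"ax":0,"ay":0,"az":0},{"tx":0,"ty":0,"tz":0,"ax":0,"ay":0,"az":0},{"tx":0,"ty":0,"tz":0,"ax":0,"ay":0,"az":0},{"tx":0,"ty":0,"tz":0,"ax":0,"ay":0,"az":0}]' 45
python3 -m inch '[{"tx":0,"ty":0,"tz":-0.3,"ax":0,"ay":0,"az":0},{"tx":0,"ty":0,"tz":-0.8,"ax":0,"ay":0,"az":0},{"tx":0,"ty":0,"tz":-1,"ax":0,"ay":0,"az":0},{"tx":-0.7,"ty":0,"tz":-0.7,"ax":0,"ay":-0.3,"az":0},{"tx":-0.8,"ty":0,"tz":-0.4,"ax":0,"ay":-0.27,"az":0},{"tx":0,"ty":0,"tz":0,"ax":0,"ay":0,"az":0},{"tx":0,"ty":0,"tz":0,"ax":0,"ay":0,"az":0}]' 0
python3 - <<'E'
from h import *
o=r.get_obs();print(o["tool_pos"]);np.save("w7.npy",[o],allow_pickle=True)
a=r.read_camera("scene");b=r.read_camera("wrist")
A=cv2.resize(a[240:370,370:530],(480,390),interpolation=cv2.INTER_CUBIC)
B=cv2.resize(b[0:480],(320,240))
C=np.zeros((600,800,3),np.uint8);C[:390,:480]=A
D=cv2.resize(b[90:330,150:480],(792,576));cv2.imwrite("pics/w7.png",D[:,:,::-1])
cv2.imwrite("pics/s7.png",A[:,:,::-1])
E
```

```text
time_s: 13.0
tool_pos: [0.5384, -0.3106, 0.0852]
tool_rot: [[-0.997, -0.014, -0.072], [-0.014, 1.0, -0.002], [0.072, -0.001, -0.997]]
contact_force: [2.4, 0.6, 3.3]
gripper_width: 0.0133
finger_force: 59.7
time_s: 13.5
tool_pos: [0.5378, -0.3104, 0.0845]
tool_rot: [[-0.997, -0.014, -0.073], [-0.014, 1.0, -0.001], [0.073, 0.0, -0.997]]
contact_force: [-0.4, 0.6, -0.3]
gripper_width: 0.0452
finger_force: 0.0
time_s: 14.2
tool_pos: [0.589, -0.3096, 0.1785]
tool_rot: [[-1.0, -0.015, 0.006], [-0.015, 1.0, -0.0], [-0.006, -0.0, -1.0]]
contact_force: [-0.1, -0.2, -0.8]
gripper_width: -0.0002
finger_force: 0.0
[ 0.58902402 -0.3096162   0.17848816]
```

View pics/w7.png

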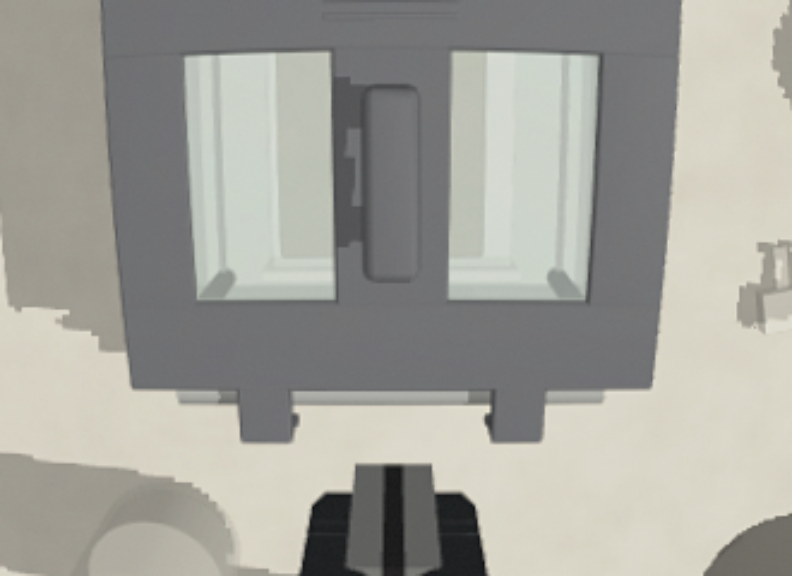

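Both hooks are over the rod, which is visible behind the plate edge between and beside them. I've used all 10 picture views, so from here I go by numbers only.

```bash
python3 - <<'E'
from h import *
o=np.load("w7.npy",allow_pickle=True)[0]
f=lambda q:(q[0]/2.4+150,q[1]/2.4+90)
Rc=Ro.from_euler('ZY',[.9,3.7],degrees=True).as_matrix()
rod=np.array([.6103,-.3093,.054])
b=rod+Rc@np.array([3.5-77,0,42])/1000
print("bar exp",b,"seen",onz("wrist",f((391,183.5)),b[2],o))
p=rod+Rc@np.array([-44-77,0,11])/1000;print("pad",p)
units([p[0]-.0003,p[1],p[2]+.011+.025],goal(0,.9))
# lip height from stereo-free check: lip edge row in wrist image
im=cv2.imread("pics/s7.png")
for th in(0,3,3.7,4.5,6):
    R=Ro.from_euler('ZY',[.9,th],degrees=True).as_matrix();P=rod+R@np.array([-144,-20,11])/1000;print(th,P,proj(P,o))
E
```

```text
bar exp [ 0.53967227 -0.31040951  0.10065558] seen [ 0.54042194 -0.31058331  0.10065558]
pad [ 0.49027687 -0.31118547  0.07278548]
shift units [ 3.284 -0.02   2.263] turn units [ 0.009  0.031 -0.01 ]
0 [ 0.46663191 -0.33155939  0.065     ] [282.1787036   48.29552785]
3 [ 0.46740486 -0.33154724  0.0725213 ] [281.19114782  47.38691274]
3.7 [ 0.46764179 -0.33154352  0.07426972] [280.95262    47.2545886]
4.5 [ 0.4679387  -0.33153886  0.0762642 ] [280.6761924   47.14208647]
6 [ 0.46857033 -0.33152894  0.07999184] [280.14676571  47.04612191]
```

```bash
python3 -m inch '[{"tx":0.5,"ty":0,"tz":0,"ax":0,"ay":0.03,"az":0},{"tx":1,"ty":0,"tz":0,"ax":0,"ay":0,"az":0},{"tx":1,"ty":0,"tz":0,"ax":0,"ay":0,"az":0},{"tx":0.6,"ty":0,"tz":0.3,"ax":0,"ay":0,"az":0},{"tx":0.15,"ty":0,"tz":0.7,"ax":0,"ay":0,"az":0},{"tx":0,"ty":0,"tz":0.7,"ax":0,"ay":0,"az":0},{"tx":0,"ty":0,"tz":0.5,"ax":0,"ay":0,"az":0},{"tx":0,"ty":0,"tz":0,"ax":0,"ay":0,"az":0},{"tx":0,"ty":0,"tz":0,"ax":0,"ay":0,"az":0},{"tx":0,"ty":0,"tz":0,"ax":0,"ay":0,"az":0}]' 0
python3 -c "
from h import *
units([.4905,-.3112,.0838],goal(0,.9))"
```

```text
time_s: 15.3
tool_pos: [0.4927, -0.3116, 0.1128]
tool_rot: [[-1.0, -0.014, 0.004], [-0.014, 1.0, -0.001], [-0.004, -0.001, -1.0]]
contact_force: [0.1, -1.2, 0.3]
gripper_width: 0.0001
finger_force: 0.0
shift units [0.076 0.015 0.967] turn units [-0.008  0.027 -0.009]
```

```bash
python3 -m inch '[{"tx":0.08,"ty":0.01,"tz":0.3,"ax":0,"ay":0.02,"az":0},{"tx":0,"ty":0,"tz":0.35,"ax":0,"ay":0,"az":0},{"tx":0,"ty":0,"tz":0.2,"ax":0,"ay":0,"az":0},{"tx":0,"ty":0,"tz":0.05,"ax":0,"ay":0,"az":0},{"tx":0,"ty":0,"tz":0,"ax":0,"ay":0,"az":0},{"tx":0,"ty":0,"tz":0,"ax":0,"ay":0,"az":0}]'
python3 -m inch '[{"tx":0,"ty":0,"tz":0.05,"ax":0,"ay":0,"az":0},{"tx":0,"ty":0,"tz":0.05,"ax":0,"ay":0,"az":0},{"tx":0,"ty":0,"tz":0,"ax":0,"ay":0,"az":0},{"tx":0,"ty":0,"tz":0,"ax":0,"ay":0,"az":0}]'
```

```text
time_s: 15.9
tool_pos: [0.4898, -0.311, 0.085]
tool_rot: [[-1.0, -0.014, 0.0], [-0.014, 1.0, -0.0], [-0.0, -0.0, -1.0]]
contact_force: [0.4, 0.1, 0.5]
gripper_width: 0.0001
finger_force: 0.0
time_s: 16.3
tool_pos: [0.4899, -0.3111, 0.0822]
tool_rot: [[-1.0, -0.014, 0.001], [-0.014, 1.0, -0.001], [-0.001, -0.001, -1.0]]
contact_force: [0.5, -0.5, 2.1]
gripper_width: -0.0001
finger_force: 0.6
```

```bash
for i in 1 ; do python3 -m inch '[{"tx":0,"ty":0,"tz":0.04,"ax":0,"ay":0,"az":0},{"tx":0,"ty":0,"tz":0,"ax":0,"ay":0,"az":0}]'; done
python3 -m inch '[{"tx":0,"ty":0,"tz":0.04,"ax":0,"ay":0,"az":0},{"tx":0,"ty":0,"tz":0,"ax":0,"ay":0,"az":0}]'
python3 -m inch '[{"tx":0,"ty":0,"tz":0.03,"ax":0,"ay":0,"az":0},{"tx":0,"ty":0,"tz":0,"ax":0,"ay":0,"az":0}]'
```

```text
time_s: 16.5
tool_pos: [0.4898, -0.3112, 0.0811]
tool_rot: [[-1.0, -0.014, 0.0], [-0.014, 1.0, -0.001], [-0.0, -0.001, -1.0]]
contact_force: [-0.9, -1.9, 3.4]
gripper_width: -0.0001
finger_force: 2.1
time_s: 16.7
tool_pos: [0.4898, -0.3113, 0.0802]
tool_rot: [[-1.0, -0.014, 0.0], [-0.014, 1.0, -0.001], [-0.0, -0.001, -1.0]]
contact_force: [-2.8, -0.0, 7.7]
gripper_width: -0.0
finger_force: 3.6
time_s: 16.9
tool_pos: [0.4899, -0.3113, 0.0801]
tool_rot: [[-1.0, -0.014, 0.0], [-0.014, 1.0, -0.001], [-0.0, -0.001, -1.0]]
contact_force: [-4.5, 1.5, 12.5]
gripper_width: -0.0002
finger_force: 6.4
```

```bash
python3 -m inch '[{"tx":0,"ty":0,"tz":0.03,"ax":0,"ay":0,"az":0},{"tx":0,"ty":0,"tz":0,"ax":0,"ay":0,"az":0}]'
python3 -m inch '[{"tx":0,"ty":0,"tz":0.03,"ax":0,"ay":0,"az":0},{"tx":0,"ty":0,"tz":0,"ax":0,"ay":0,"az":0}]'
```

```text
time_s: 17.1
tool_pos: [0.4898, -0.3109, 0.078]
tool_rot: [[-1.0, -0.014, 0.0], [-0.014, 1.0, -0.0], [-0.0, -0.0, -1.0]]
contact_force: [-0.7, 0.0, 0.3]
gripper_width: 0.0
finger_force: 0.0
time_s: 17.3
tool_pos: [0.4894, -0.3105, 0.0761]
tool_rot: [[-1.0, -0.014, -0.001], [-0.014, 1.0, 0.001], [0.001, 0.001, -1.0]]
contact_force: [0.1, -0.9, -0.7]
gripper_width: 0.0002
finger_force: 0.0
```

It snapped: the force fell from 12.5 N to about 0. Now I'll press down until it sits firmly.

```bash
python3 -m inch '[{"tx":0,"ty":0,"tz":0.04,"ax":0,"ay":0,"az":0},{"tx":0,"ty":0,"tz":0,"ax":0,"ay":0,"az":0}]'
python3 -m inch '[{"tx":0,"ty":0,"tz":0.03,"ax":0,"ay":0,"az":0},{"tx":0,"ty":0,"tz":0,"ax":0,"ay":0,"az":0}]'
```

```text
time_s: 17.5
tool_pos: [0.4895, -0.3106, 0.0761]
tool_rot: [[-1.0, -0.015, -0.001], [-0.015, 1.0, 0.001], [0.001, 0.001, -1.0]]
contact_force: [-2.9, 3.1, 7.8]
gripper_width: -0.0
finger_force: 4.2
time_s: 17.7
tool_pos: [0.4895, -0.3106, 0.076]
tool_rot: [[-1.0, -0.015, -0.001], [-0.015, 1.0, 0.001], [0.001, 0.001, -1.0]]
contact_force: [-5.6, 3.4, 15.3]
gripper_width: -0.0001
finger_force: 7.5
```

```bash
python3 -m inch '[{"tx":0,"ty":0,"tz":0.025,"ax":0,"ay":0,"az":0},{"tx":0,"ty":0,"tz":0,"ax":0,"ay":0,"az":0},{"tx":0,"ty":0,"tz":0,"ax":0,"ay":0,"az":0},{"tx":0,"ty":0,"tz":0,"ax":0,"ay":0,"az":0},{"tx":0,"ty":0,"tz":0,"ax":0,"ay":0,"az":0},{"tx":0,"ty":0,"tz":0,"ax":0,"ay":0,"az":0}]'
python3 - <<'E'
from h import *
# lip height check: dark catch/lip edge seen from the scene camera, before/after press
a=r.read_camera("scene");o=r.get_obs();print(o["tool_pos"],o["contact_force"],o["time_s"])
s=cv2.imread("pics/s7.png");A=cv2.resize(a[240:370,370:530],(480,390),interpolation=cv2.INTER_CUBIC)[:,:,::-1]
# front-edge columns: topmost gray->skirt transition lower edge of right front skirt (col ~ 275 of the crop)
for c in(90,100,260,280):
    for n,im in(("before",s),("after",A)):
        g=im[150:330,c].astype(int).sum(1)//3;d=np.diff(cv2.GaussianBlur(g.astype(np.float32),(1,5),0).ravel())
        print(c,n,"skirt lower edge row",150+int(d.argmax()))
E
```

```text
time_s: 18.3
tool_pos: [0.4895, -0.3106, 0.076]
tool_rot: [[-1.0, -0.015, -0.001], [-0.015, 1.0, 0.001], [0.001, 0.001, -1.0]]
contact_force: [-7.2, 6.7, 21.2]
gripper_width: 0.0002
finger_force: 10.3
[ 0.4895187  -0.31061804  0.07598253] [-7.35936398  6.20618471 20.5355028 ] 18.35
90 before skirt lower edge row 229
90 after skirt lower edge row 239
100 before skirt lower edge row 234
100 after skirt lower edge row 243
260 before skirt lower edge row 291
260 after skirt lower edge row 304
280 before skirt lower edge row 298
280 after skirt lower edge row 310
```

```bash
python3 -c "
from bench import r
print(r.hand_in())"
```

```text
the job is handed in; nothing more can be done
None
```

The cover is hooked on the rod and snapped shut under the catch, and I handed the job in at 18.4 s with the gripper still pressing it down at about 21 N. The pad sits at its home height (65 mm) and the front dropped about 7 mm in the scene images, though the final state was checked by numbers only because all 10 picture views were used.

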